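Open the dust gate fully and start the extraction

ROBOT

A 6-joint arm with a two-finger parallel gripper is mounted at the origin on the work surface. World frame = base frame: x ahead of the robot, y to its left, z up, the work surface at z = 0. Lengths are in mm, angles in rad, forces in N, time in s.
With the tool pointing down it reaches from about 325 to 750 mm from the base axis. Payload 7.6 kg.
Tool frame: the origin (TCP) lies on the centre line of the jaws, within the pads' length; the fingertips stand 22 mm ahead of it and the grasp point (between the pads) lies 3 mm ahead of it; z points along the fingers, y is the direction in which the jaws open and shut (so a half turn about z gives the same grasp; the last joint's range is limited). The gripper opens to 85 mm and grips with 20 to 120 N. Pads are 22 mm wide; open, the fingers measure 114 mm over their backs; the gripper's body (76 mm by 85 mm) begins 54 mm behind the grasp point. The pads swing forward as they close: fully open they stand 13 mm farther back than shut.
Start: joints at [-1.288, 0.052, 1.401, -0, 1.689, -0.07], TCP at [181.426, -492.674, 253.323] pointing down, gripper open.
Joint ranges: [-2.9, 2.9], [-0.91, 2.17], [0.12, 2.37], [-1.06, 4.2], [0.26, 2.73], [-2.93, 2.93]. Speed limits (rad/s): [2.57, 2.57, 3.01, 3.14, 3.14, 3.14].

INTERFACE

Orientations are given as a unit quaternion [w, x, y, z].
In Python, from plant import telemetry, vision, env gives the robot as it stands. The module is installed in compiled form; this text tells all that it offers.
- The arm moves only by the tool play_rows, never from a script. Its argument "moves" is a list that holds one entry, the list of rows, each a list of 5 numbers: the shift along the tool's x, y, z in m, then the turn about the tool's z in degrees, then the closure, from 0 (fully open) to 1 (shut). In form: [[[x, y, z, turn, hand], ...]]. A call has 1 to 20 rows; each row shifts and turns the commanded pose from where the row before left it, along the tool's axes as they then stand; what a row does not reach is not made up. A row lasts 1/8 s, in which the tool goes at most 62.5 mm and 10.7 degrees, less where a joint would pass 70% of its speed; a pose out of reach is approached as far as the arm can. A call is refused whole if a number of a shift passes 0.0625 or a number of a turn 10.7, either way. A call with a gripper value outside its range is refused whole. The fingers move at their own pace and stop on an object; "squeeze" is the grip in N (left out, the last holds). Time passes only in rows, so rows that do not move let the fingers close. It gives the time, the measured TCP pose, the force and the opening at its end, in the units of the state.
- telemetry.get_obs(): the state, without advancing time (a new reading comes with each control period).
- vision.read_camera(name): name is "side" or "top" or "wrist"; returns (picture, depth): 480x640x3 uint8, red, green, blue; 480x640 float32, mm along the optical axis (not along the pixel's ray), 0 where there is no reading.
- vision.camera_params(name): a dict with "vertical_fov" (degrees; the focal length in pixels is half the picture's height over the tangent of half this angle, whatever the lens; pixels are square), "cx", "cy" (the principal point, pixels), "view" (4x4, takes a point from world to camera coordinates); the wrist camera has in their place "tool_from_camera" (4x4, takes a point from camera to tool coordinates, whose origin is the TCP and whose axes are the flange's). Camera axes: x right, y down, z forward; pixel columns grow to the right and rows downward; lengths in mm; the calibration is good to about 2 mm. A picture is of the moment at which its call begins: read the wrist's pose just before it. camera_params takes no time and is no camera call.
- env.close_job(): hands the job in, once; it reports no verdict.
The state is a dict: "t": time; "qpos": joint angles; "dq": joint speeds; "effort": joint torques, N m; "eef_pos": TCP position; "ee_rot": TCP orientation; "ft_force": force on the tool from outside, world axes, zero at the start; "moment": the same for the moment, N m; "width": opening from 0.0 (shut) to 1.0 (fully open).
Only numpy, scipy, OpenCV 4.12 (cv2) and the standard library are available. Lean on these libraries where they do the work, as an engineer would, in place of code of your own. Each camera call takes 0.05 s, during which the arm holds its last target.

TASK

Before sanding, open the dust gate with the orange bar fully: with shut or straight fingers push its bar from the red dots past the half-open notch (yellow dots) to the end stop at the green dots, and only then press the green start button all the way down and let it come up again. Push and press only: do not pinch the bar, and leave the blue bar, the red stop button and the loose things on the bench alone.

Things in the scene. Friction and masses are not known exactly. Their poses are not given: they have to be found in the camera images.
- orange_gate: Fixed aluminium box 195 x 130 x 60 mm (x, y, z). Origin: on its underside on the centre line, 85 mm from its near end, 110 mm from its far end. x runs along the slot from shut (red dots) to fully open (green dots), away from the robot, turned up to 0.25 rad. From the far end a 58 mm steel duct bends down into the bench (to x = 190 mm, top 59 mm). This one has the orange bar.
- orange_bar (a joint): Sliding T-bar of the orange gate: travel in m along the gate's +x, 0 = shut (bar beside the red dots), 0.035 = half-open notch (yellow dots), 0.070 = end stop, fully open (green dots). Spring detents click it into these three places: leaving shut takes about 6 N, leaving the half-open notch about 8 N; once over a hump it jumps ahead to within about 4 mm of the next place, and it falls back if let go before (humps at 0.0175 and 0.0525).
- orange_bar_centre (a point): Centre of the orange T-bar, a block 24 mm thick along the gate's x, 100 mm wide along its y and 40 mm tall (70 to 110 mm above the bench; it is carried by a thin stem, and the gate's top lies 10 mm below its lower edge). With the bar shut this point is at x = -45 mm, y = 0, z = 90 mm in the gate's frame and it moves along +x as the bar slides. Push on its near face (towards the robot); pressing the near and the far face at the same time is a pinch.
- blue_gate: Fixed aluminium box 195 x 130 x 60 mm (x, y, z). Origin: on its underside on the centre line, 85 mm from its near end, 110 mm from its far end. x runs along the slot from shut (red dots) to fully open (green dots), away from the robot, turned up to 0.25 rad. From the far end a 58 mm steel duct bends down into the bench (to x = 190 mm, top 59 mm). This one has the blue bar, which stays shut.
- blue_bar (a joint): Sliding T-bar of the blue gate: travel in m along the gate's +x, 0 = shut (bar beside the red dots), 0.035 = half-open notch (yellow dots), 0.070 = end stop, fully open (green dots). Spring detents click it into these three places: leaving shut takes about 6 N, leaving the half-open notch about 8 N; once over a hump it jumps ahead to within about 4 mm of the next place, and it falls back if let go before (humps at 0.0175 and 0.0525). It must stay shut.
- blue_bar_centre (a point): Centre of the blue T-bar, a block 24 mm thick along the gate's x, 100 mm wide along its y and 40 mm tall (70 to 110 mm above the bench; it is carried by a thin stem, and the gate's top lies 10 mm below its lower edge). With the bar shut this point is at x = -45 mm, y = 0, z = 90 mm in the gate's frame and it moves along +x as the bar slides.
- station: Fixed grey control box 90 x 170 x 75 mm (x, y, z); origin at the centre of its underside. On its top, 45 mm along +y the green start button and 45 mm along -y the red stop button, in low black housings.
- start_button (a joint): Round green start push button, 36 mm diameter, sprung, in m of downward travel: 0 = up, 0.006 = fully down (about 5 N). It comes up again when let go.
- start_button_top (a point): Centre of the top face of the green start button.
- stop_button (a joint): Round red stop push button, 36 mm diameter, sprung, in m of downward travel: 0 = up, 0.006 = fully down (about 5 N). It comes up again when let go. It must not be pressed.
- stop_button_top (a point): Centre of the top face of the red stop button.
- sanding_block: Loose cork sanding block 66 x 110 x 32 mm; origin at the centre of its underside. Leave it.
- pencil: Loose red carpenter's pencil, 146 x 8 x 8 mm, along its x; origin on its underside. Leave it.
- glue: Loose white glue bottle, 60 mm diameter, 110 mm tall, standing; origin at the centre of its underside. Leave it.
- board: Loose oak serving board with a handle, 325 x 160 x 20 mm, lying flat, handle to its -x; origin on its underside. Leave it.

How it is judged (in metres and radians):
On the way, in this order (a step that is already met when the one before it is completed fails the run):
1. the orange bar is at the end stop, fully open (value of joint orange_bar above 0.066 m), for 0.2 s.
2. the green start button is pressed down (value of joint start_button above 0.0045 m), for 0.02 s.
At the end, for the whole second after the job is handed in: The orange bar stays within 4 mm of its end stop (joint over 0.066 m), both buttons are up (within 2 mm), the blue bar is still shut (within 6 mm) and every loose thing is within 20 mm of where it was (value of joint orange_bar above 0.066 m and value of joint each of start_button, stop_button below 0.002 m and value of joint blue_bar below 0.006 m and distance of each of sanding_block, pencil, glue, board from where it was at the start of the episode below 0.02 m); the robot touches nothing.
It fails at once if the start button was pressed before the orange gate was fully open (value of joint start_button above 0.0035 m and value of joint orange_bar below 0.064 m).
It fails at once if the orange bar was pinched between the fingers (contact force between the fingers and orange_bar_c1 above 1 N and contact force between the fingers and orange_bar_c2 above 1 N).
It fails at once if the blue bar was moved (value of joint blue_bar above 0.008 m).
It fails at once if the red stop button was pressed (value of joint stop_button above 0.003 m).
It fails at once if a loose thing was moved or lifted (not (distance of sanding_block from where it was at the start of the episode below 0.02 m) or not (distance of pencil from where it was at the start of the episode below 0.02 m) or not (distance of glue from where it was at the start of the episode below 0.02 m) or not (distance of board from where it was at the start of the episode below 0.02 m)).
It also fails if it takes over 45 s, if anything falls off the work surface, if the arm or the gripper's body presses on something with over 40 N, if the wrist force passes 120 N, or if a joint passes its speed limit or range.

## Working session

There is one attempt and no reset: what is moved stays moved. The work goes in short steps, Python scripts to look and compute and a tool call to move; the robot and the scene stay as the last step left them, time stands still between calls to the robot, and variables do not carry over. Pictures are saved under pics/ and viewed, and the job is handed in when it is done.

Besides the shell and the picture viewer there is one more tool, called after "Emit:" by a JSON object that holds its "fn" and its "kwargs", one argument or row to a line. play_rows: Moves the arm, as the interface text tells. Its arguments: {"type":"object","properties":{"moves":{"type":"array"},"squeeze":{"type":"number"}},"required":["moves"]}

```bash
mkdir -p pics; python3 - <<'E'
from plant import telemetry, vision, env
import cv2,numpy as np
for n in ["side","top"]:
    p,d=vision.read_camera(n); cv2.imwrite(f"pics/{n}0.png",p[:,:,::-1]); np.savez(f"{n}0.npz",p=p,d=d)
    c=vision.camera_params(n); print(n,c)
print(vision.camera_params("wrist"))
print(telemetry.get_obs())
E
```

```text
side {'vertical_fov': 51.34197510836416, 'cx': 312.578527803703, 'cy': 238.9500991114106, 'view': array([[ 9.34396662e-01, -3.55489951e-01,  2.30167860e-02,
        -4.85520114e+02],
       [-1.70929342e-01, -5.04095794e-01, -8.46563991e-01,
         1.41153574e+02],
       [ 3.12547656e-01,  7.87092323e-01, -5.31789091e-01,
         1.10381579e+03],
       [ 0.00000000e+00,  0.00000000e+00,  0.00000000e+00,
         1.00000000e+00]])}
top {'vertical_fov': 52.39324617595561, 'cx': 319.52677069816593, 'cy': 235.21456654065972, 'view': array([[-2.36354786e-02, -9.99599688e-01,  1.55508342e-02,
        -6.36190118e+01],
       [-9.85342683e-01,  2.06640886e-02, -1.69330426e-01,
         5.18223817e+02],
       [ 1.68941297e-01, -1.93251064e-02, -9.85436643e-01,
         1.13665901e+03],
       [ 0.00000000e+00,  0.00000000e+00,  0.00000000e+00,
         1.00000000e+00]])}
{'vertical_fov': 71.67434304215121, 'cx': 318.46029186755123, 'cy': 240.76059885834326, 'tool_from_camera': array([[-8.60806340e-04, -9.55916321e-01, -2.93637950e-01,
         7.50055765e+01],
       [ 9.99999624e-01, 
[... 195 characters left out ...]
000e+00,
         1.00000000e+00]])}
{'t': 0.1, 'qpos': array([-1.28832241e+00,  5.27818614e-02,  1.40161657e+00,  5.88388612e-06,
        1.68854965e+00, -7.03179088e-02]), 'dq': array([ 0.00074891, -0.00164033, -0.0023405 ,  0.00029099,  0.00082218,
       -0.00076822]), 'effort': array([ 1.15427658e-03, -3.82582819e+01, -3.60986316e+01, -5.49738081e-05,
        4.79678507e-03, -7.41455068e-06]), 'eef_pos': array([ 181.34954402, -492.44705674,  252.55572155]), 'ee_rot': array([-6.74212247e-04,  9.84482253e-01,  1.75482860e-01, -6.88502406e-05]), 'ft_force': array([-0.02919683, -0.11144169,  0.33342773]), 'moment': array([ 0.00769526,  0.03671689, -0.00040977]), 'width': 0.9989819487697214}
```

View pics/top0.png

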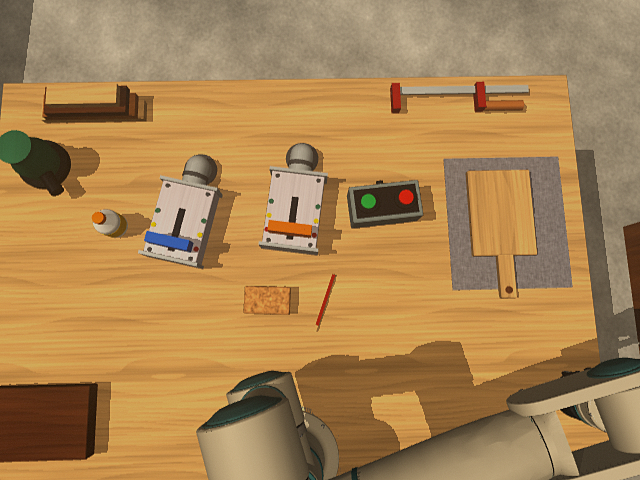

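View pics/side0.png

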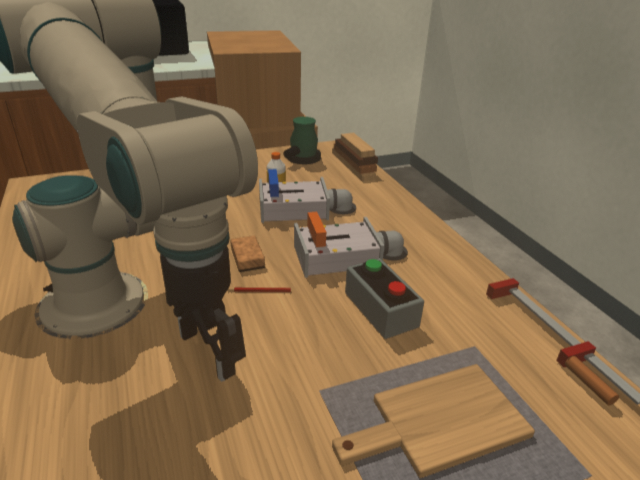

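The top view shows the orange bar at about (290,228), the blue bar at (168,241), the green button at (369,201) and the red one at (406,197). Next I measure their positions.

```bash
cat > h.py <<'E'
import numpy as np,cv2
from plant import telemetry, vision, env
def pix2w(cam,uv,z):
    c=vision.camera_params(cam);f=240/np.tan(np.radians(c['vertical_fov']/2));V=c['view']
    R,t=V[:3,:3],V[:3,3]; o=-R.T@t
    uv=np.atleast_2d(uv); d=np.c_[(uv[:,0]-c['cx'])/f,(uv[:,1]-c['cy'])/f,np.ones(len(uv))]@R
    return o+d*((z-o[2])/d[:,2])[:,None]
def dep2w(cam,uv,dep):
    c=vision.camera_params(cam);f=240/np.tan(np.radians(c['vertical_fov']/2));V=c['view']
    uv=np.atleast_2d(uv); p=np.c_[(uv[:,0]-c['cx'])/f,(uv[:,1]-c['cy'])/f,np.ones(len(uv))]*np.asarray(dep)[:,None]
    return (p-V[:3,3])@V[:3,:3]
def mask(p,name):
    h=cv2.cvtColor(p,cv2.COLOR_RGB2HSV); H,S,Vv=h[...,0].astype(int),h[...,1],h[...,2]
    r={'orange':(H>=5)&(H<=16)&(S>190)&(Vv>110),'blue':(H>100)&(H<125)&(S>130),'green':(H>45)&(H<75)&(S>150)&(Vv>90),'red':((H<4)|(H>176))&(S>190)&(Vv>110)}[name]
    return r
E
python3 - <<'E'
from h import *
boxes={'top':{'orange':(260,210,330,245),'blue':(135,225,205,260),'green':(355,188,385,215),'red':(392,184,420,210)},
'side':{'orange':(300,205,335,250),'green':(360,255,385,275),'red':(382,278,408,298),'blue':(262,165,285,200)}}
for cam in boxes:
    z=np.load(cam+'0.npz');p,d=z['p'],z['d']
    for n,(a,b,c,e) in boxes[cam].items():
        m=mask(p,n);mm=np.zeros_like(m);mm[b:e,a:c]=m[b:e,a:c]
        k,l,s,_=cv2.connectedComponentsWithStats(mm.astype(np.uint8))
        i=1+np.argmax(s[1:,4]);v,u=np.nonzero(l==i)
        uv=np.c_[u,v];w=dep2w(cam,uv,d[v,u])
        print(cam,n,s[i],'cen',uv.mean(0).round(1),'wmean',w.mean(0).round(1),'z5,50,95',np.percentile(w[:,2],[5,50,95]).round(1))
        if n in('orange','blue'):
            t=w[w[:,2]>np.percentile(w[:,2],95)-6]
            r=cv2.minAreaRect(t[:,:2].astype(np.float32));print('  toprect',r)
E
```

```text
top orange [267 220  45  16 459] cen [289.3 227.3] wmean [524.6  -5.1 113.5] z5,50,95 [106.  109.5 112.8]
  toprect ((430.38470458984375, -4.309684753417969), (98.7712173461914, 225.40603637695312), 89.31082153320312)
top blue [144 231  45  20 460] cen [166.2 240.3] wmean [500.8 274.  111.7] z5,50,95 [106.1 109.4 112.8]
  toprect ((429.8094482421875, 128.55357360839844), (424.24261474609375, 41.473304748535156), 63.65606689453125)
top green [361 194  15  15 169] cen [367.9 200.7] wmean [ 585.8 -188.8  103.2] z5,50,95 [93.  96.6 99.9]
top red [399 190  14  14 151] cen [405.6 196.5] wmean [ 594.1 -277.4  104. ] z5,50,95 [ 92.8  96.9 100.4]
side orange [309 213  16  20 188] cen [316.5 222.6] wmean [521.5 -13.4 115.8] z5,50,95 [110.6 112.7 114.5]
  toprect ((345.94342041015625, -467.9300537109375), (1090.736328125, 36.12225341796875), 68.90435791015625)Traceback (most recent call last):
  File "<stdin>", line 9, in <module>
    return _wrapfunc(a, 'argmax', axis=axis, out=out, **kwds)
    return bound(*args, **kwds)
ValueError: attempt to get argmax of an empty sequence
```

```bash
python3 - <<'E'
from h import *
z=np.load('top0.npz');p,d=z['p'],z['d']
V=vision.camera_params('top')['view'];print('cam',(-V[:3,:3].T@V[:3,3]).round())
for n,(a,b,c,e),zz in [('orange',(260,210,330,245),110),('blue',(135,225,205,260),110),('green',(355,188,385,215),97),('red',(392,184,420,210),97)]:
    m=np.zeros((480,640),bool);m[b:e,a:c]=mask(p,n)[b:e,a:c]
    v,u=np.nonzero(m);ok=d[v,u]>0
    w=pix2w('top',np.c_[u,v],zz);w2=dep2w('top',np.c_[u,v][ok],d[v,u][ok])
    r=cv2.minAreaRect(w[:,:2].astype(np.float32))
    print(n,'raymean',w.mean(0).round(1),'rect',np.round(r[0],1),np.round(r[1],1),r[2],'dep',np.median(w2,0).round(1))
# white gate top
g=cv2.cvtColor(p,cv2.COLOR_RGB2HSV);m=((g[...,1]<60)&(g[...,2]>130)).astype(np.uint8)
mm=np.zeros_like(m);mm[165:258,255:330]=m[165:258,255:330]
mm=cv2.morphologyEx(mm,cv2.MORPH_CLOSE,np.ones((25,25)))
v,u=np.nonzero(mm);w=pix2w('top',np.c_[u,v],60)
print('gate',cv2.minAreaRect(w[:,:2].astype(np.float32)))
cv2.imwrite('pics/crop.png',cv2.resize(p[130:340,130:440,::-1],None,fx=2.5,fy=2.5,interpolation=cv2.INTER_CUBIC))
s=np.load('side0.npz')['p'];cv2.imwrite('pics/crops.png',cv2.resize(s[170:330,220:440,::-1],None,fx=3.5,fy=3.5,interpolation=cv2.INTER_CUBIC))
E
```

```text
cam [ 317.  -52. 1209.]
orange raymean [525.2  -5.1 110. ] rect [525.5  -5. ] [101.1  25.1] 81.91033172607422 dep [525.6  -4.5 109.5]
blue raymean [501.1 274.5 110. ] rect [501.1 274.7] [99.8 23.9] 76.1712417602539 dep [501.2 274.9 109.4]
green raymean [ 587.4 -189.6   97. ] rect [ 587.5 -189.5] [32.5 33.5] 61.79322814941406 dep [ 587.  -189.8   96.6]
red raymean [ 595.8 -278.8   97. ] rect [ 595.9 -278.5] [31.  31.5] 88.86007690429688 dep [ 596.2 -278.8   96.8]
gate ((588.403076171875, -14.017562866210938), (140.4479217529297, 208.1219024658203), 81.57970428466797)
```

View pics/crop.png

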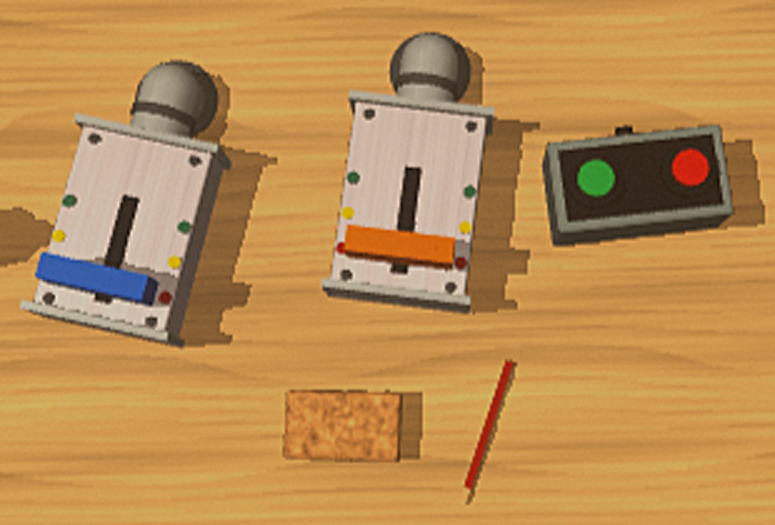

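View pics/crops.png

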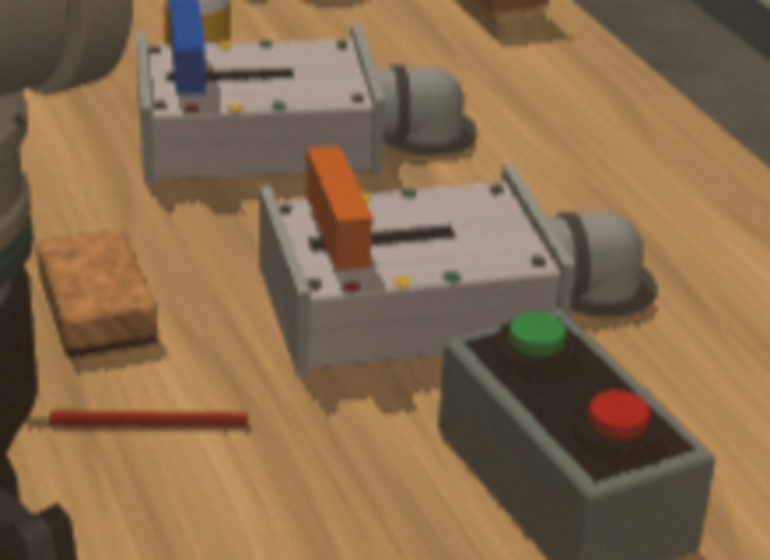

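The orange bar's top is centred at (525.4, -5.0) mm and its gate is yawed about -8.2°. The green button is at (587.4, -189.6, 97) mm. I'll shut the fingers and turn the tool to line up with the gate.

Emit:
{"fn": "play_rows", "kwargs": {
  "moves": [
    [[0, 0, 0, 9.5, 1], [0, 0, 0, 9.5, 1], [0, 0, 0, 9.4, 1], [0, 0, 0, 0, 1], [0, 0, 0, 0, 1], [0, 0, 0, 0, 1]]
  ],
  "squeeze": 20
}}

```text
t: 0.85
eef_pos: [181.4, -492.6, 253.2]
ee_rot: [-0.0, 0.998, -0.07, -0.0]
ft_force: [-0.6, 0.3, -0.2]
width: 0.001
```

```bash
cat >> h.py <<'E'
from scipy.spatial.transform import Rotation as Ro
def st():
    o=telemetry.get_obs();q=o['ee_rot'];R=Ro.from_quat([q[1],q[2],q[3],q[0]]).as_matrix()
    return o,R
def to(target):
    o,R=st();print('t',o['t'],'pos',o['eef_pos'].round(1),'yaw',np.degrees(np.arctan2(R[1,0],R[0,0])).round(2),'F',o['ft_force'].round(1),'w',o['width'],'j',o['qpos'].round(2))
    print('tool shift mm',(R.T@(np.array(target)-o['eef_pos'])).round(1))
E
python3 -c "
from h import *
to([478,1.8,252])"
```

```text
t 0.85 pos [ 181.4 -492.6  253.2] yaw -8.08 F [-0.6  0.3 -0.2] w 0.0009221623285223894 j [-1.29  0.05  1.4   0.    1.69  0.42]
tool shift mm [ 224.1 -531.2    1.3]
```

Emit:
{"fn": "play_rows", "kwargs": {
  "moves": [
    [[0.016, -0.038, 0, 0, 1], [0.016, -0.038, 0, 0, 1], [0.016, -0.038, 0, 0, 1], [0.016, -0.038, 0, 0, 1], [0.016, -0.038, 0, 0, 1], [0.016, -0.038, 0, 0, 1], [0.016, -0.038, 0, 0, 1], [0.016, -0.038, 0, 0, 1], [0.016, -0.038, 0, 0, 1], [0.016, -0.038, 0, 0, 1], [0.016, -0.038, 0, 0, 1], [0.016, -0.038, 0, 0, 1], [0.016, -0.038, 0, 0, 1], [0.016, -0.038, 0, 0, 1], [0, 0, 0, 0, 1], [0, 0, 0, 0, 1]]
  ]
}}

```text
t: 2.85
eef_pos: [478.7, 1.7, 253.2]
ee_rot: [0.0, 0.997, -0.071, -0.0]
ft_force: [0.0, -0.7, -0.3]
width: 0.0
```

```bash
python3 -c "
from h import *
to([478,1.8,104])
p,d=vision.read_camera('side');cv2.imwrite('pics/side1.png',p[:,:,::-1])
p,d=vision.read_camera('wrist');cv2.imwrite('pics/wrist1.png',p[:,:,::-1])"
```

```text
t 2.85 pos [478.7   1.7 253.2] yaw -8.14 F [ 0.  -0.7 -0.3] w 7.905153899075051e-05 j [-0.07 -0.08  1.53 -0.    1.69  1.64]
tool shift mm [-7.000e-01 -1.000e-01  1.492e+02]
```

View pics/side1.png

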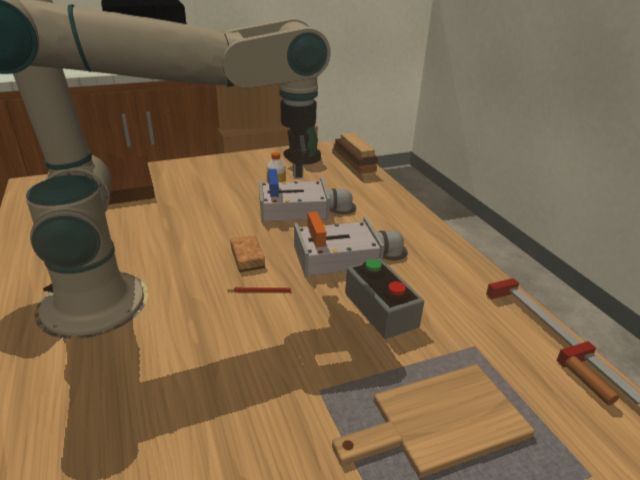

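View pics/wrist1.png

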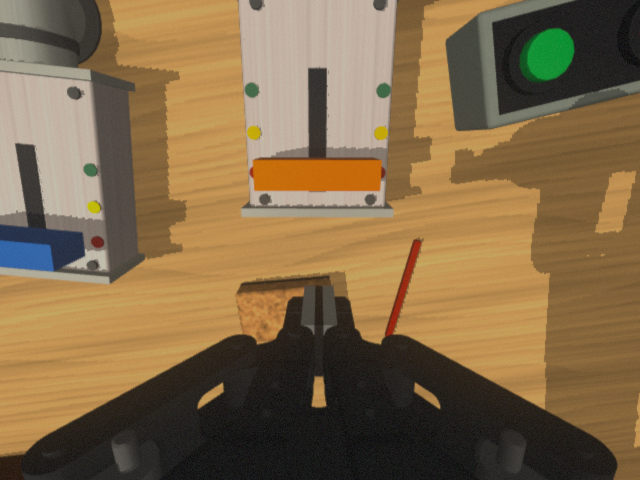

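The wrist view shows the bar at (317,175), squared up with and centred on the shut fingertips at (319,290). I'll go down behind it.

Emit:
{"fn": "play_rows", "kwargs": {
  "moves": [
    [[0, 0, 0.03, 0, 1], [0, 0, 0.03, 0, 1], [0, 0, 0.03, 0, 1], [0, 0, 0.03, 0, 1], [0, 0, 0.028, 0, 1], [0, 0, 0, 0, 1], [0, 0, 0, 0, 1]]
  ]
}}

```text
t: 3.82
eef_pos: [479.5, 1.5, 106.8]
ee_rot: [0.0, 0.997, -0.072, 0.001]
ft_force: [0.2, -0.5, -0.1]
width: 0.001
```

```bash
python3 -c "
from h import *
to([513.5-11*.99,-3.3+11*.14,104])
p,d=vision.read_camera('side');cv2.imwrite('pics/side2.png',cv2.resize(p[130:290,200:420,::-1],None,fx=3.5,fy=3.5))
p,d=vision.read_camera('wrist');cv2.imwrite('pics/wrist2.png',p[:,:,::-1])"
```

```text
t 3.825 pos [479.5   1.5 106.8] yaw -8.23 F [ 0.2 -0.5 -0.1] w 0.0008266137398315866 j [-0.07  0.02  1.73 -0.    1.39  1.64]
tool shift mm [23.4 -0.1  2.8]
```

View pics/side2.png

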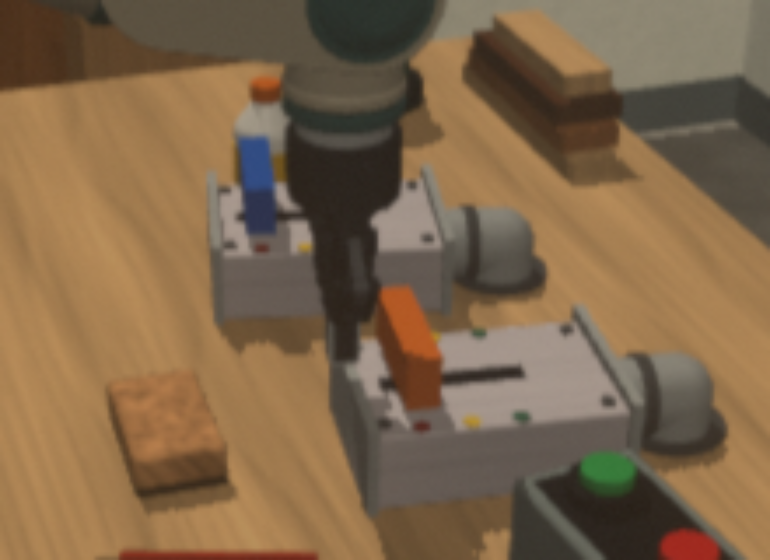

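View pics/wrist2.png

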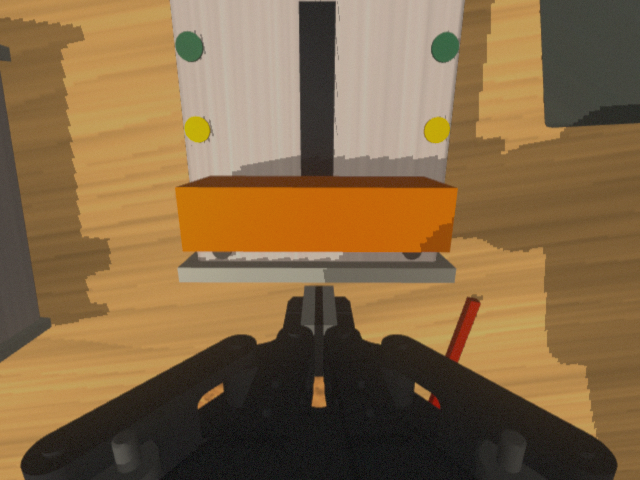

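The fingertips hang clear of the near plate, about 23 mm short of the bar. Now I push along tool x.

Emit:
{"fn": "play_rows", "kwargs": {
  "moves": [
    [[0.01, 0, 0, 0, 1], [0.006, 0, 0, 0, 1], [0.004, 0, 0, 0, 1], [0.004, 0, 0, 0, 1], [0.004, 0, 0, 0, 1], [0.004, 0, 0, 0, 1], [0.004, 0, 0, 0, 1], [0.004, 0, 0, 0, 1], [0.004, 0, 0, 0, 1]]
  ]
}}

```text
t: 5.05
eef_pos: [522.9, -4.3, 105.2]
ee_rot: [0.0, 0.997, -0.071, 0.0]
ft_force: [-0.2, -0.6, -0.2]
width: 0.001
```

```bash
python3 -c "
from h import *
to([513.5+59*.99,-3.3-59*.14,104])
p,d=vision.read_camera('wrist');cv2.imwrite('pics/wrist3.png',p[:,:,::-1])"
```

```text
t 5.05 pos [522.9  -4.3 105.2] yaw -8.19 F [-0.2 -0.6 -0.2] w 0.0013870723537066977 j [-0.08  0.15  1.6  -0.    1.39  1.63]
tool shift mm [49.5  0.2  1.3]
```

View pics/wrist3.png

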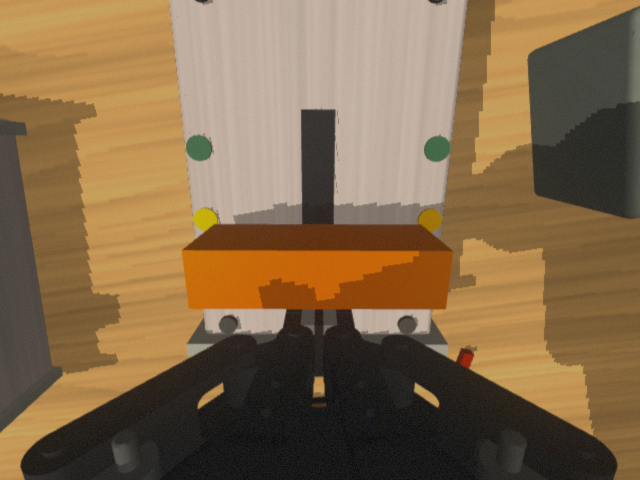

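The bar now sits at the half-open notch, beside the yellow dots at about (205,218) and (430,218). Next is the second hump.

Emit:
{"fn": "play_rows", "kwargs": {
  "moves": [
    [[0.006, 0, 0, 0, 1], [0.004, 0, 0, 0, 1], [0.004, 0, 0, 0, 1], [0.004, 0, 0, 0, 1], [0.004, 0, 0, 0, 1], [0.004, 0, 0, 0, 1], [0.004, 0, 0, 0, 1], [0.004, 0, 0, 0, 1], [0.004, 0, 0, 0, 1], [0.004, 0, 0, 0, 1], [0, 0, 0, 0, 1]]
  ]
}}

```text
t: 6.48
eef_pos: [564.3, -10.3, 105.2]
ee_rot: [0.0, 0.997, -0.071, 0.0]
ft_force: [-0.2, 0.4, 0.0]
width: 0.002
```

```bash
python3 -c "
from h import *
to([513.5+59*.99,-3.3-59*.14,104])
p,d=vision.read_camera('wrist');cv2.imwrite('pics/wrist4.png',p[:,:,::-1])"
```

```text
t 6.475 pos [564.3 -10.3 105.2] yaw -8.19 F [-0.2  0.4  0. ] w 0.0018331137235271609 j [-0.08  0.26  1.47 -0.    1.41  1.63]
tool shift mm [7.7 0.2 1.2]
```

View pics/wrist4.png

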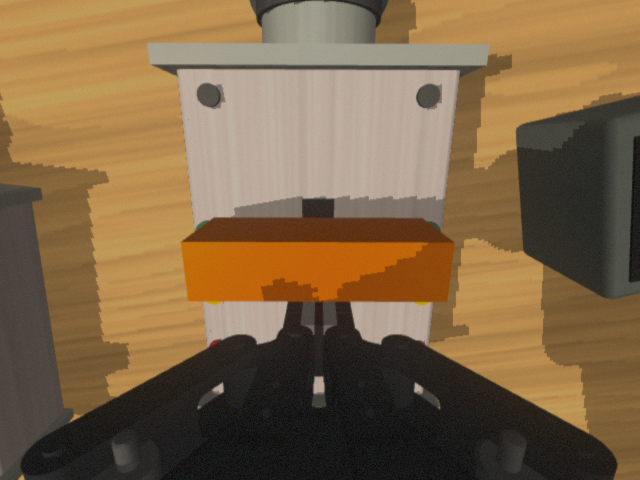

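The bar has jumped ahead to near the green dots. I'll ease it onto the stop.

Emit:
{"fn": "play_rows", "kwargs": {
  "moves": [
    [[0.002, 0, 0, 0, 1], [0.002, 0, 0, 0, 1], [0.002, 0, 0, 0, 1], [0.001, 0, 0, 0, 1], [0, 0, 0, 0, 1]]
  ]
}}

```text
t: 7.15
eef_pos: [570.1, -11.1, 105.4]
ee_rot: [0.0, 0.997, -0.071, -0.001]
ft_force: [-8.5, 0.0, 4.0]
width: 0.001
```

Emit:
{"fn": "play_rows", "kwargs": {
  "moves": [
    [[0.001, 0, 0, 0, 1], [0.001, 0, 0, 0, 1], [0, 0, 0, 0, 1]]
  ]
}}

```text
t: 7.52
eef_pos: [570.3, -11.1, 105.3]
ee_rot: [-0.0, 0.997, -0.071, -0.004]
ft_force: [-19.0, 1.8, 10.6]
width: 0.003
```

The force rose to 19 N with only 0.2 mm of motion, so the bar is on the stop. I'll back off and lift.

Emit:
{"fn": "play_rows", "kwargs": {
  "moves": [
    [[-0.004, 0, 0, 0, 1], [-0.015, 0, 0, 0, 1], [-0.015, 0, 0, 0, 1], [0, 0, -0.03, 0, 1], [0, 0, -0.04, 0, 1], [0, 0, -0.05, 0, 1], [0, 0, 0, 0, 1], [0, 0, 0, 0, 1]]
  ]
}}

```text
t: 8.52
eef_pos: [539.2, -6.7, 224.6]
ee_rot: [0.0, 0.997, -0.071, -0.0]
ft_force: [0.5, -0.1, -1.2]
width: -0.004
```

```bash
python3 -c "
from h import *
to([587.4,-189.6,225])
p,d=vision.read_camera('wrist');cv2.imwrite('pics/wrist5.png',p[:,:,::-1])
o,R=st()
c=vision.camera_params('wrist');f=240/np.tan(np.radians(c['vertical_fov']/2));T=c['tool_from_camera']
m=mask(p,'orange');k,l,s,_=cv2.connectedComponentsWithStats(m.astype(np.uint8));i=1+np.argmax(s[1:,4]);v,u=np.nonzero(l==i);print(s[i])
def ray(u,v,z):
    q=np.array([(u-c['cx'])/f,(v-c['cy'])/f,1]);dd=R@T[:3,:3]@q;oo=o['eef_pos']+R@T[:3,3];return oo+dd*(z-oo[2])/dd[2]
P=np.array([ray(a,b,110) for a,b in zip(u,v)]);r=cv2.minAreaRect(P[:,:2].astype(np.float32));print(r)
p,d=vision.read_camera('side');cv2.imwrite('pics/side5.png',cv2.resize(p[130:330,200:450,::-1],None,fx=3,fy=3))
"
```

```text
t 8.525 pos [539.2  -6.7 224.6] yaw -8.19 F [ 0.5 -0.1 -1.2] w -0.003563102561233349 j [-0.08  0.1   1.4  -0.    1.63  1.63]
tool shift mm [ 73.8 174.2  -0.4]
[ 246  152  145   36 5007]
((592.7156372070312, -14.300956726074219), (98.99574279785156, 23.708024978637695), 81.7638931274414)
```

View pics/wrist5.png

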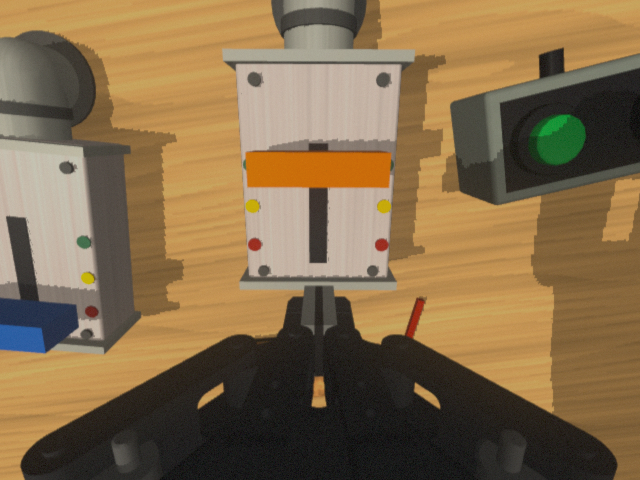

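View pics/side5.png

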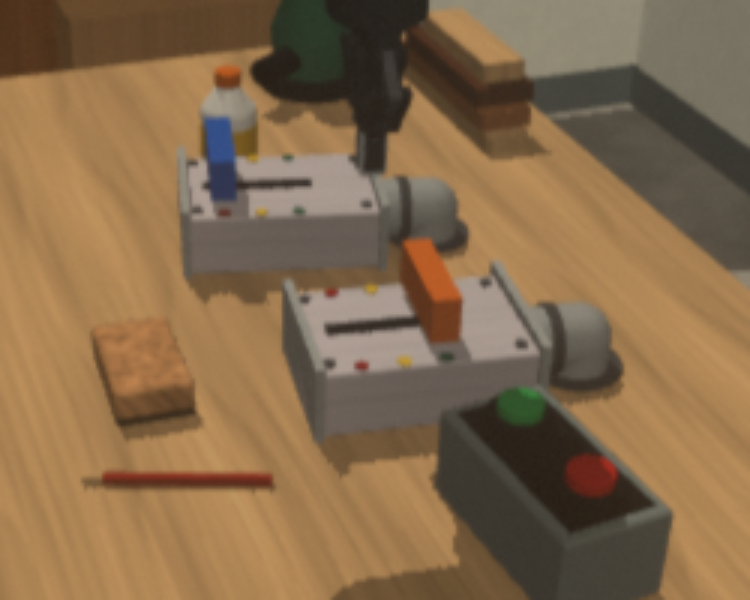

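The wrist view puts the bar 68 mm from its starting place, but that mixes two cameras. I'll measure the shut bar in the wrist picture taken earlier as well, so both come from the same camera, and take the green button from this view.

```bash
python3 -c "
from h import *
c=vision.camera_params('wrist');f=240/np.tan(np.radians(c['vertical_fov']/2));T=c['tool_from_camera']
def run(fn,pos,yaw,z,col,box=None):
    a=np.radians(yaw);R=np.array([[np.cos(a),np.sin(a),0],[np.sin(a),-np.cos(a),0],[0,0,-1]])
    p=cv2.imread(fn)[:,:,::-1].copy();m=mask(p,col)
    k,l,s,_=cv2.connectedComponentsWithStats(m.astype(np.uint8));i=1+np.argmax(s[1:,4]);v,u=np.nonzero(l==i)
    q=np.c_[(u-c['cx'])/f,(v-c['cy'])/f,np.ones(len(u))]@(R@T[:3,:3]).T;oo=np.array(pos)+R@T[:3,3]
    P=oo+q*((z-oo[2])/q[:,2])[:,None];print(fn,col,s[i],cv2.minAreaRect(P[:,:2].astype(np.float32)))
run('pics/wrist1.png',[478.7,1.7,253.2],-8.14,110,'orange')
run('pics/wrist5.png',[539.2,-6.7,224.6],-8.19,110,'orange')
run('pics/wrist1.png',[478.7,1.7,253.2],-8.14,97,'green')
run('pics/wrist5.png',[539.2,-6.7,224.6],-8.19,97,'green')
"
```

```text
pics/wrist1.png orange [ 251  159  131   32 3963] ((526.7098388671875, -3.5131912231445312), (101.4604263305664, 23.855680465698242), 81.80919647216797)
pics/wrist5.png orange [ 246  152  145   36 5007] ((593.2220458984375, -14.351318359375), (99.39727020263672, 23.79905891418457), 81.76029205322266)
pics/wrist1.png green [ 526   28   48   53 1928] ((587.7726440429688, -187.12384033203125), (34.117984771728516, 34.32380676269531), 4.487202167510986)
pics/wrist5.png green [ 536  115   49   49 1831] ((588.4425659179688, -188.16943359375), (33.61515808105469, 32.97373962402344), 7.031917572021484)
```

The wrist camera alone gives 67.4 mm, which is close to the 66 mm threshold. I'll check it against the dots on the gate itself.

```bash
python3 -c "
from h import *
c=vision.camera_params('wrist');f=240/np.tan(np.radians(c['vertical_fov']/2));T=c['tool_from_camera']
def run(fn,pos,yaw):
    a=np.radians(yaw);R=np.array([[np.cos(a),np.sin(a),0],[np.sin(a),-np.cos(a),0],[0,0,-1]])
    p=cv2.imread(fn)[:,:,::-1].copy();h=cv2.cvtColor(p,cv2.COLOR_RGB2HSV);H,S,V=[h[...,i].astype(int) for i in range(3)]
    g=np.radians(-8.2);ex=np.array([np.cos(g),np.sin(g)])
    oo=np.array(pos)+R@T[:3,3]
    def proj(uv,z):
        uv=np.atleast_2d(uv);q=np.c_[(uv[:,0]-c['cx'])/f,(uv[:,1]-c['cy'])/f,np.ones(len(uv))]@(R@T[:3,:3]).T
        return oo+q*((z-oo[2])/q[:,2])[:,None]
    def px(uv,z): return (proj(uv,z)[:,:2]@ex)
    m=mask(p,'orange');k,l,s,_=cv2.connectedComponentsWithStats(m.astype(np.uint8));i=1+np.argmax(s[1:,4]);v,u=np.nonzero(l==i)
    r=cv2.minAreaRect(proj(np.c_[u,v],110)[:,:2].astype(np.float32));print(fn,'bar',np.array(r[0])@ex)
    for n,mm in dict(yellow=(H>24)&(H<34)&(S>200)&(V>120),red=((H<5)|(H>174))&(S>160),green=(H>60)&(H<90)&(S>90)).items():
        k,l,s,ce=cv2.connectedComponentsWithStats(mm.astype(np.uint8))
        for i in range(1,k):
            if 40<s[i,4]<300 and 235<ce[i][0]<405: print(n,s[i],px(ce[i],60))
run('pics/wrist1.png',[478.7,1.7,253.2],-8.14)
run('pics/wrist5.png',[539.2,-6.7,224.6],-8.19)
"
```

```text
pics/wrist1.png bar 521.8259618140743
yellow [247 126  13  13 126] [554.14444228]
yellow [375 127  13  13 127] [553.8060301]
green [378  84  11  13  86] [588.79002921]
pics/wrist5.png bar 589.2039939156289
yellow [246 200  13  12 128] [554.31245834]
yellow [378 200  13  13 128] [553.81052448]
red [249 239  12  11  97] [519.47826387]
red [376 239  12  12 107] [518.82067973]
```

The bar centre is at 589.2 along the gate axis and the green dots are at 588.8. The fingers stopped at 566.1, plus 11 mm finger half-width and 12 mm bar half-thickness, which makes 589.1. All of that says fully open. Next I go above the green button.

Emit:
{"fn": "play_rows", "kwargs": {
  "moves": [
    [[0.015, 0.035, 0, 0, 1], [0.015, 0.035, 0, 0, 1], [0.015, 0.035, 0, 0, 1], [0.015, 0.035, 0, 0, 1], [0.014, 0.034, 0, 0, 1], [0, 0, 0, 0, 1], [0, 0, 0, 0, 1], [0, 0, 0.04, 0, 1], [0, 0, 0.03, 0, 1], [0, 0, 0.02, 0, 1], [0, 0, 0, 0, 1], [0, 0, 0, 0, 1]]
  ]
}}

```text
t: 10.12
eef_pos: [588.4, -189.4, 136.9]
ee_rot: [0.0, 0.997, -0.071, 0.001]
ft_force: [-0.1, 0.0, 0.6]
width: -0.003
```

```bash
python3 -c "
from h import *
to([588,-189,119])
p,d=vision.read_camera('side');cv2.imwrite('pics/side6.png',cv2.resize(p[130:330,200:450,::-1],None,fx=3,fy=3))
p,d=vision.read_camera('wrist');cv2.imwrite('pics/wrist6.png',p[:,:,::-1])
"
```

```text
t 10.125 pos [ 588.4 -189.4  136.9] yaw -8.16 F [-0.1  0.   0.6] w -0.0029295522925526915 j [-0.37  0.37  1.27 -0.    1.5   1.34]
tool shift mm [-0.5 -0.4 17.9]
```

View pics/side6.png

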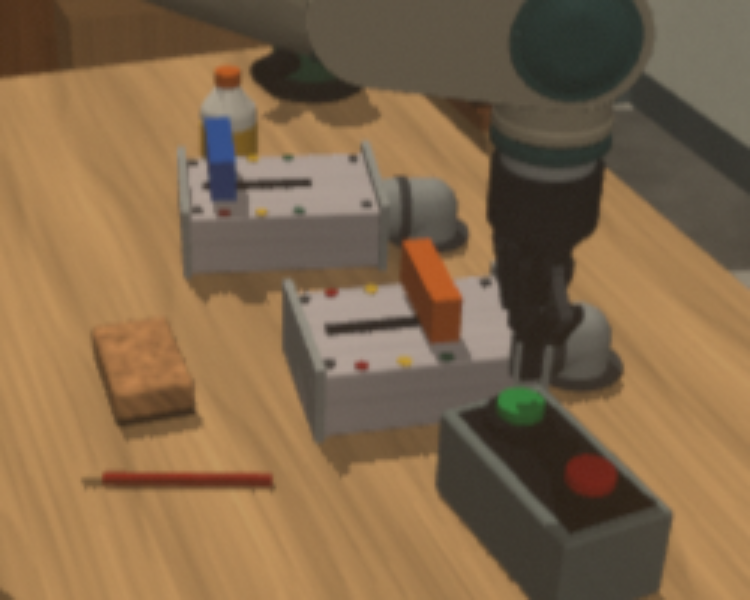

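View pics/wrist6.png

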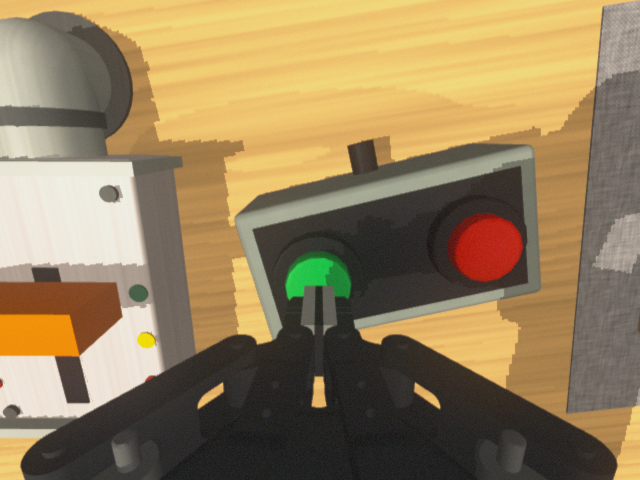

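The fingers hang centred over the green button, about 18 mm above its top at (318,280) in the wrist view. I'll press slowly.

Emit:
{"fn": "play_rows", "kwargs": {
  "moves": [
    [[0, 0, 0.01, 0, 1], [0, 0, 0.006, 0, 1], [0, 0, 0.002, 0, 1], [0, 0, 0.002, 0, 1], [0, 0, 0.002, 0, 1], [0, 0, 0, 0, 1]]
  ]
}}

```text
t: 10.98
eef_pos: [587.6, -189.4, 113.5]
ee_rot: [0.0, 0.997, -0.071, -0.0]
ft_force: [-4.0, 0.4, 4.8]
width: -0.001
```

Emit:
{"fn": "play_rows", "kwargs": {
  "moves": [
    [[0, 0, 0.002, 0, 1], [0, 0, 0.001, 0, 1], [0, 0, 0, 0, 1]]
  ]
}}

```text
t: 11.35
eef_pos: [587.9, -189.5, 112.9]
ee_rot: [0.0, 0.997, -0.071, 0.001]
ft_force: [-9.1, 3.0, 16.7]
width: -0.004
```

The button has bottomed out: 16.7 N, with the last 3 mm commanded giving 0.6 mm of motion. I'll lift away.

Emit:
{"fn": "play_rows", "kwargs": {
  "moves": [
    [[0, 0, -0.01, 0, 1], [0, 0, -0.03, 0, 1], [0, 0, -0.05, 0, 1], [0, 0, -0.05, 0, 1], [-0.05, 0, 0, 0, 1], [-0.05, 0, 0, 0, 1], [-0.05, 0, 0, 0, 1], [0, 0, 0, 0, 1], [0, 0, 0, 0, 1], [0, 0, 0, 0, 1]]
  ]
}}

```text
t: 12.6
eef_pos: [440.2, -168.3, 250.3]
ee_rot: [0.0, 0.997, -0.071, 0.0]
ft_force: [-0.3, 0.9, -0.1]
width: 0.001
```

```bash
python3 -c "
from h import *
to([500,-189,119])
a=np.load('side0.npz');
p,d=vision.read_camera('top');cv2.imwrite('pics/top7.png',p[:,:,::-1])
p,d=vision.read_camera('side');cv2.imwrite('pics/side7.png',p[:,:,::-1])
for n,b in dict(green=(360,255,385,275),red=(382,278,408,298)).items():
    for q in (a['p'],p):
        m=np.zeros((480,640),bool);m[b[1]:b[3],b[0]:b[2]]=mask(q,n)[b[1]:b[3],b[0]:b[2]];v,u=np.nonzero(m);print(n,len(u),u.mean().round(1),v.mean().round(1),v.min())
"
```

```text
t 12.6 pos [ 440.2 -168.3  250.3] yaw -8.17 F [-0.3  0.9 -0.1] w 0.0007375128375843641 j [-0.44 -0.1   1.56  0.    1.68  1.27]
tool shift mm [ 62.   12.  131.3]<string>:9: RuntimeWarning: Mean of empty slice.
  ret = ret.dtype.type(ret / rcount)
Traceback (most recent call last):
ValueError: zero-size array to reduction operation minimum which has no identity
```

View pics/top7.png

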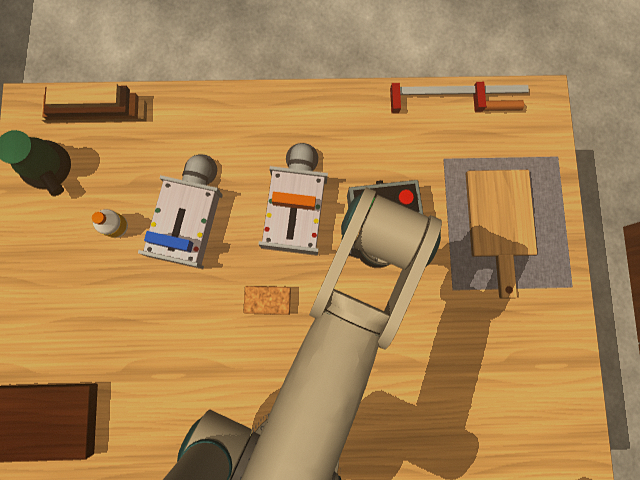

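View pics/side7.png

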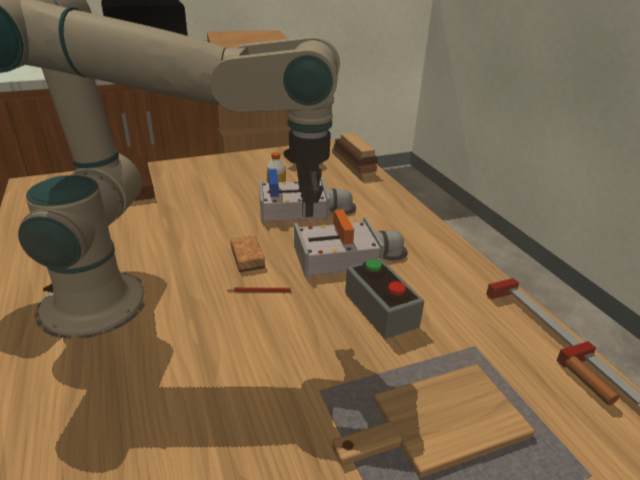

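Both views show the bar at the green dots ((293,199) from above), the green button up at (373,265) in the side view, and everything else where it was. One last check in numbers, from the saved pictures.

```bash
python3 -c "
from h import *
L=lambda f:cv2.imread(f)[:,:,::-1].copy()
ex=np.array([.9898,-.1426])
for f in ('top0','top7'):
    p=L(f'pics/{f}.png');m=np.zeros((480,640),bool);m[185:245,260:330]=mask(p,'orange')[185:245,260:330];v,u=np.nonzero(m)
    w=pix2w('top',np.c_[u,v],110);r=cv2.minAreaRect(w[:,:2].astype(np.float32));print(f,np.array(r[0])@ex,w[:,:2].mean(0)@ex,r[1])
for f in ('side0','side7'):
    p=L(f'pics/{f}.png').astype(int)
    for n,b,m in (('green',(355,250,392,280),p[...,1]>1.6*p[...,0]),('red',(380,275,412,302),p[...,0]>2.2*p[...,1])):
        v,u=np.nonzero(m[b[1]:b[3],b[0]:b[2]]);ok=p[b[1]+v,b[0]+u].max(1)>80;v,u=v[ok],u[ok]
        print(f,n,len(u),u.mean()+b[0],v.mean()+b[1],v.min()+b[1])
"
```

```text
top0 520.88017129364 520.5935791386194 (101.07312774658203, 25.09244728088379)
top7 587.9525950042724 588.269220366764 (100.22456359863281, 24.45110321044922)
side0 green 119 373.29411764705884 264.02521008403363 260
side0 red 195 396.4769230769231 287.6102564102564 281
side7 green 116 373.25 263.8965517241379 260
side7 red 194 396.49484536082474 287.6082474226804 281
```

```bash
python3 -c "
from plant import env
print(env.close_job())"
```

```text
the job is handed in; nothing more can be done
None
```

I opened the orange gate fully and then pressed and released the green start button. The job is handed in; it reports no verdict.

**What I did:**
- **Gate:** with shut fingers I pushed the orange bar over both humps to the end stop. There the force rose to 19 N with only 0.2 mm more movement.
- **Button:** I then pressed the green button until it bottomed out, at 16.7 N and with about 0.6 mm of motion for the last 3 mm commanded. I lifted off, and the arm finished at 250 mm height, touching nothing, about 12.6 s in.

**Last checks:**
- **Orange bar:** it lies at the green dots, 589.2 mm along the gate's axis against 588.8 mm for the dots. That also matches where the fingers stopped, 589.1 mm.
- **Buttons:** in the side view both look the same as at the start, to within 0.2 pixel.
- **Blue bar and loose things:** by eye they have not moved in the last pictures. The pencil is hidden by the arm in the top view but is in place in the side view.

**One disagreement:** comparing the bar's start and end positions gives only 67.1 to 67.7 mm of travel (top and wrist cameras), not 70 mm. The shut bar measured about 2 to 3 mm past the red dots, so the gap probably comes from that starting measurement. Both values are above the 66 mm threshold.

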